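Build up the check load on the balance

ROBOT

A 6-joint arm with a two-finger parallel gripper is mounted at the origin on a cart in front of the work surface, level with it; the furniture and walls round the work are solid. World frame = base frame: x ahead of the robot, y to its left, z up, the work surface at z = 0. Lengths are in m, angles in rad, forces in N, time in s.
With the tool pointing down it reaches from about 0.325 to 0.875 m from the base axis. Payload 4.4 kg.
Tool frame: the origin (TCP) lies midway between the tips of the shut fingers; the grasp point (between the pads) lies 19 mm behind it; z points along the fingers, y is the direction in which the jaws open and shut (so a half turn about z gives the same grasp; the last joint's range is limited). The gripper opens to 85 mm and grips with 20 to 120 N. Pads are 22 mm wide; open, the fingers measure 114 mm over their backs; the gripper's body (76 mm by 85 mm) begins 54 mm behind the grasp point. The pads swing forward as they close: fully open they stand 13 mm farther back than shut.
Start: joints at [1.161, 0.207, 1.542, -0, 1.393, -0.15], TCP at [0.147, 0.556, 0.231] pointing down, gripper open.
Joint ranges: [-2.73, 2.73], [-0.86, 2.22], [0.23, 2.46], [-1.11, 4.25], [0.08, 2.63], [-2.82, 2.82]. Speed limits (rad/s): [2.79, 2.79, 3.14, 3.14, 3.14, 3.14].

INTERFACE

Orientations are given as a rotation vector (axis times angle).
In Python, from rig import manip, hand, solver, capture, order, readout gives the robot as it stands. Calls block until the motion is done:
- manip.move_ptp(position, orientation): joint-space move of the TCP to a pose.
- manip.move_straight(position, rotation=None, vel=0.15, threshold=None): straight line of the TCP; rotation=None keeps the orientation; vel is the mean speed in m/s. With threshold (N) it stops when the force on the tool has changed by that much, and returns True; else False.
- manip.goto_joints(angles): joint-space move.
- hand.open_jaws() and hand.grab(effort=None): open the fingers fully, or close them until they stop; effort is the grip in N (None keeps the last).
- manip.pause(seconds).
- solver.solve_ik(position, orientation): joint angles nearest the present ones, or None.
- capture(name): name is "scene" or "top" or "wrist"; returns a dict with "image" (400x640x3 uint8, red, green, blue), "fx", "fy", "cx", "cy" (pixels), "view" (4x4, takes a point from world to camera coordinates). Camera axes: x right, y down, z forward; pixel columns grow to the right and rows downward; lengths in m; the calibration is good to about 2 mm. A picture is of the moment at which its call begins. There is no depth.
A pose or a line that the arm cannot do raises manip.PlanningError and nothing moves.
- order.close_job(): hands the job in, once; it reports no verdict.
Readings, each from a call of its own:
- readout.current_time(): time.
- readout.current_joints(): joint angles.
- readout.current_joint_velocities(): joint speeds.
- readout.current_tau(): joint torques, N m.
- readout.current_tcp_pos(): TCP position.
- readout.current_eef_rot(): TCP orientation.
- readout.current_ft_force(): force on the tool from outside, world axes, zero at the start.
- readout.current_wrist_torque(): the same for the moment, N m.
- readout.current_width(): opening from 0.0 (shut) to 1.0 (fully open).
Only numpy, scipy, OpenCV 4.12 (cv2) and the standard library are available. Lean on these libraries where they do the work, as an engineer would, in place of code of your own. Each camera call takes 0.05 s, during which the arm holds its last target.

TASK

The balance is due for its 800 g check: take the three stainless check weights from the sloping stand and pile them on the middle of the balance's pan, largest first. Each smaller one must sit flat inside the shallow dish in the top of the one below it. Set them down gently, as a hard push or a drop on the pan overloads the balance, let go of them, and leave the other things on the bench where they are.

Things in the scene. Friction and masses are not known exactly. Their poses are not given: they have to be found in the camera images.
- balance: Compact laboratory balance, fixed to the bench, white housing 182 mm deep (x), 142 wide (y), 43 high, display at its front (-x). Origin on the bench under the pan's axis, z up. The housing reaches from 110 mm in front of the origin to 72 mm behind it. It stands to the right of the stand
- pan_top (a point): Centre of the upper face of the balance's round flat steel pan, 110 mm across, 60 mm above the bench when empty; z up. The pan stands 13 mm clear of the housing
- pan (a joint): How far the pan has sunk under its load, in m: 0 when empty, 5 N per mm (0.0016 under all three weights together); its stop is at 0.009. The balance is overloaded at 0.0075, about 37 N
- stand: Aluminium sheet stand, fixed, 220 mm wide (y), 83 deep (x), 57 high, facing right. Origin on the bench under its middle, z up. Top: a flat plate sloping 30 degrees, low edge at its front (-x), outward normal (-0.5, 0, 0.866) in its axes. A ledge 6 mm proud runs along the low edge; its foot on the plate is the line x = -36, z = 18 mm. The weights stand on the plate 78 mm apart along y, at the ledge
- large_mid (a point): Centre (on the axis, half-way up) of the largest check weight: a plain stainless disc 60 mm in diameter, 24 mm high, 500 g; z is its axis, up out of its top. In the top is a round dish 46 mm across, 3 mm deep, which takes the middle weight's base with 2 mm to spare all round. At the start the weights lean 30 degrees, standing on the stand's plate in any order
- middle_mid (a point): Centre (on the axis, half-way up) of the middle check weight: stainless disc 42 mm in diameter, 20 mm high, 200 g, z its axis. In its top is a round dish 34 mm across and 3 mm deep, which takes the base of the small weight with 3 mm to spare all round
- small_mid (a point): Centre (on the axis, half-way up) of the smallest check weight: stainless disc 28 mm in diameter, 21 mm high, 100 g, flat on top, z its axis
- pen_mid (a point): Bystander: centre of the felt marker, 13 x 136 x 14 mm, lying behind the stand and the balance
- dish_mid (a point): Bystander: centre of the petri dish, 61 mm across, 16 mm high, behind the balance
Not all that is in view belongs to the job. What is shaped like the part that bears large_mid but purple is not meant. What is shaped like the part that bears small_mid but orange is not meant.

How it is judged:
By the outcome, as a careful person would: the job done as asked, in the order asked, and still so for the second after the job is handed in, with the robot touching nothing.
It also fails if it takes over 51 s, if anything falls off the work surface, if the arm or the gripper's body presses on something with over 40 N, if the wrist force passes 120 N, or if a joint passes its speed limit or range.

## Working session

There is one attempt and no reset: what is moved stays moved. The work goes in short steps, each a Python script; the robot and the scene stay as the last script left them, time stands still between calls to the robot, and variables do not carry over. Pictures are saved under pics/ and viewed, and the job is handed in when it is done.

```bash
ls; mkdir -p pics; python3 - <<'E'
from rig import manip, hand, solver, capture, order, readout
import cv2, pickle
print(readout.current_time())
for n in ("scene","top","wrist"):
    c=capture(n); pickle.dump(c,open(f"pics/{n}0.pkl","wb"))
    cv2.imwrite(f"pics/{n}0.png",c["image"][:,:,::-1])
    print(n,c["fx"],c["fy"],c["cx"],c["cy"]); print(c["view"].round(4))
print(readout.current_time(), readout.current_tcp_pos(), readout.current_eef_rot(), readout.current_width())
E
```

```text
pics
0.0
scene 453.6037136135388 453.6037136135388 313.79354129062875 193.68438449098787
[[-0.7334 -0.6795 -0.0219  0.2278]
 [-0.3826  0.4392 -0.8128  0.3934]
 [ 0.5619 -0.5877 -0.5821  0.4801]
 [ 0.      0.      0.      1.    ]]
top 509.46374460099173 509.46374460099173 321.09015037854465 198.31079761042434
[[ 0.0223 -0.9994 -0.0267 -0.2315]
 [-0.998  -0.0207 -0.0595  0.5143]
 [ 0.0589  0.0279 -0.9979  0.9184]
 [ 0.      0.      0.      1.    ]]
wrist 334.59471123479807 334.59471123479807 315.01511820613916 200.21215029210987
[[ 2.567e-01  9.665e-01 -7.000e-04 -5.734e-01]
 [ 9.196e-01 -2.441e-01  3.079e-01 -3.820e-02]
 [ 2.974e-01 -7.970e-02 -9.514e-01  3.792e-01]
 [ 0.000e+00  0.000e+00  0.000e+00  1.000e+00]]
0.15 [0.14692015 0.55529711 0.2303714 ] [-4.05294767e-01 -3.11485617e+00  2.70333116e-03] 0.9993113216948072
```

View pics/scene0.png

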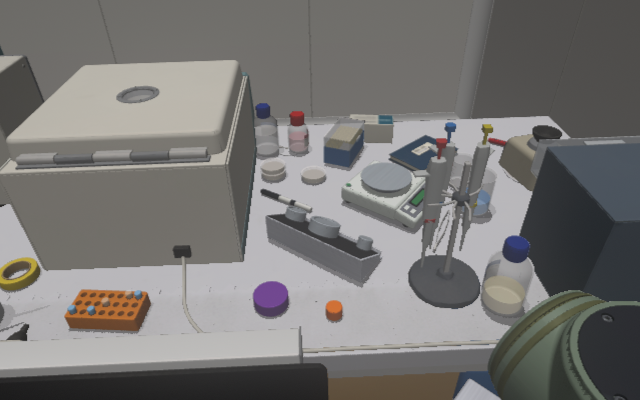

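View pics/top0.png

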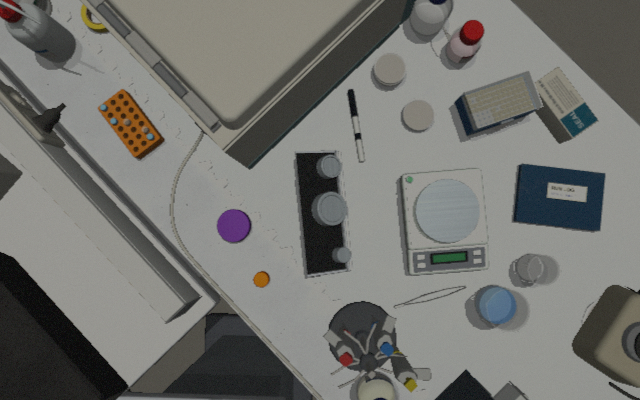

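View pics/wrist0.png

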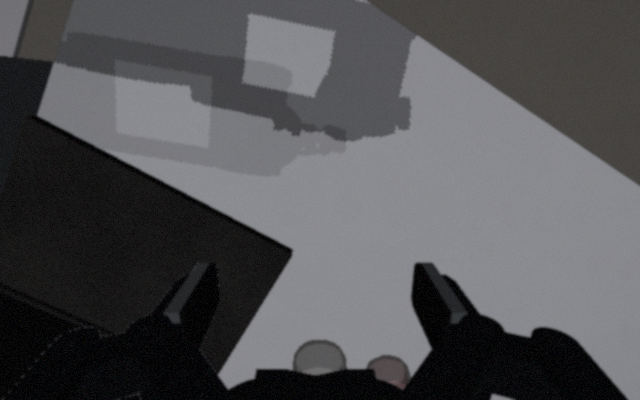

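```bash
cat > h.py <<'E'
import numpy as np, cv2, pickle
from scipy.spatial.transform import Rotation as R
def ray(c,u,v):
    V=c["view"]; Rm=V[:3,:3]; t=V[:3,3]
    d=Rm.T@np.array([(u-c["cx"])/c["fx"],(v-c["cy"])/c["fy"],1.0]); return -Rm.T@t, d/np.linalg.norm(d)
def onz(c,u,v,z):
    o,d=ray(c,u,v); return o+d*(z-o[2])/d[2]
def proj(c,p):
    q=c["view"][:3,:3]@np.asarray(p)+c["view"][:3,3]; return np.array([c["fx"]*q[0]/q[2]+c["cx"],c["fy"]*q[1]/q[2]+c["cy"]])
def tri(*rs):
    A=np.zeros((3,3));b=np.zeros(3)
    for o,d in rs:
        P=np.eye(3)-np.outer(d,d);A+=P;b+=P@o
    p=np.linalg.solve(A,b); return p,[np.linalg.norm((np.eye(3)-np.outer(d,d))@(p-o)) for o,d in rs]
def crop(img,u0,v0,u1,v1,k,name):
    cv2.imwrite(name,cv2.resize(img[v0:v1,u0:u1,::-1],None,fx=k,fy=k,interpolation=cv2.INTER_CUBIC))
E
python3 - <<'E'
from h import *
t=pickle.load(open("pics/top0.pkl","rb"));s=pickle.load(open("pics/scene0.pkl","rb"))
crop(t["image"],280,140,500,290,3.6,"pics/tc.png")
crop(s["image"],240,150,450,290,3.8,"pics/sc.png")
print("cams",ray(t,0,0)[0],ray(s,0,0)[0])
for n,u,v,z in [("w1",330,165,.06),("w2",330,208,.06),("w3",342,255,.06),("pan",447,211,.06),("purple",234,226,.024),("or",261,279,.02),("ped",365,345,0),("boxcorner",250,165,0),("boxtopcorner",415,5,.2),("cartcorner",215,298,0)]:
    print(n,onz(t,u,v,z).round(3))
E
```

```text
cams [ 0.46427649 -0.24634739  0.94087382] [0.04776907 0.26421581 0.60421352]
w1 [ 0.575 -0.236  0.06 ]
w2 [ 0.5   -0.237  0.06 ]
w3 [ 0.419 -0.26   0.06 ]
pan [ 0.499 -0.439  0.06 ]
purple [ 0.465 -0.065  0.024]
or [ 0.371 -0.116  0.02 ]
ped [ 0.255 -0.306  0.   ]
boxcorner [ 0.579 -0.086  0.   ]
boxtopcorner [ 0.798 -0.359  0.2  ]
cartcorner [ 0.332 -0.029  0.   ]
```

View pics/tc.png

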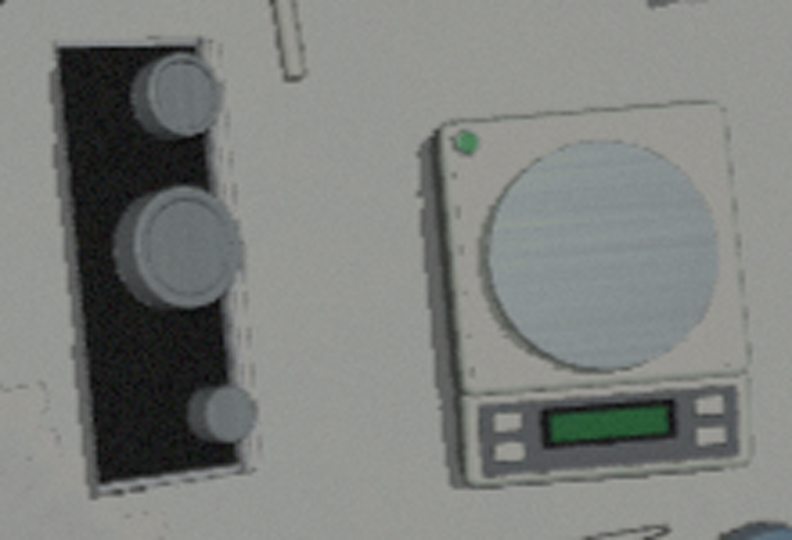

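View pics/sc.png

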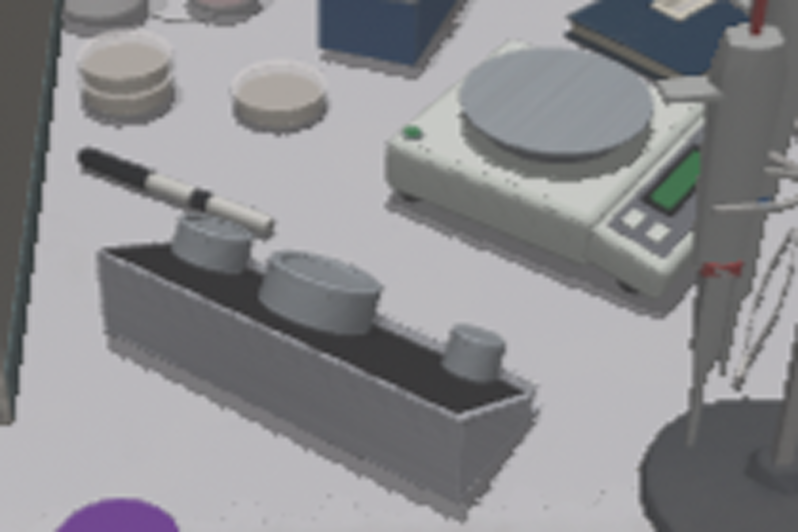

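```bash
python3 - <<'E'
from h import *
t=pickle.load(open("pics/top0.pkl","rb"));s=pickle.load(open("pics/scene0.pkl","rb"));w=pickle.load(open("pics/wrist0.pkl","rb"))
g=lambda i:np.clip(255*(i/255.)**.5,0,255).astype(np.uint8)
crop(g(t["image"]),0,0,430,400,1.5,"pics/tl.png")
crop(g(s["image"]),0,40,400,400,1.6,"pics/sl.png")
print(ray(w,0,0)[0])
E
```

```text
[0.0695557  0.57503899 0.37217887]
```

View pics/tl.png

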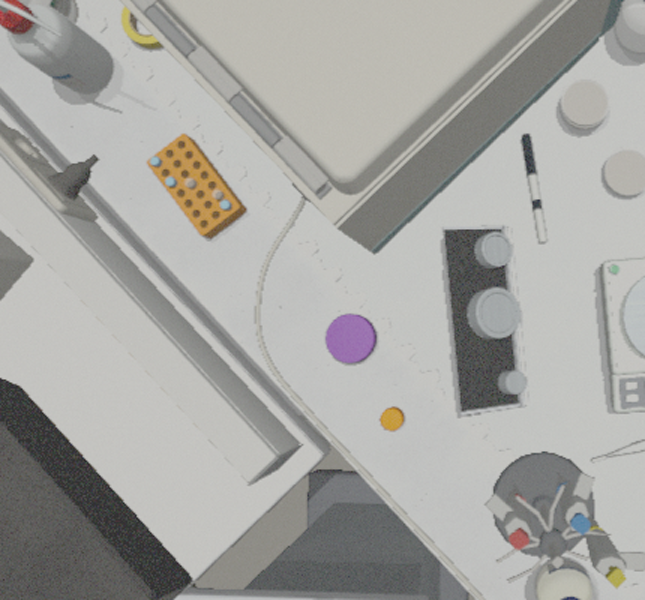

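View pics/sl.png

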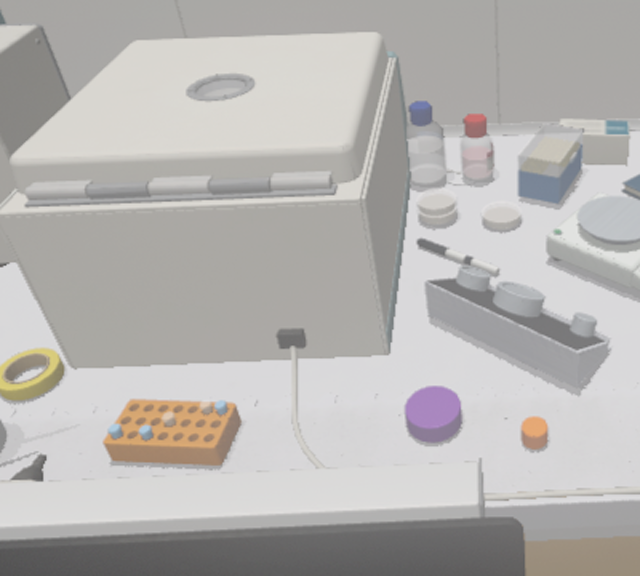

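```bash
python3 - <<'E'
from h import *
t=pickle.load(open("pics/top0.pkl","rb"));s=pickle.load(open("pics/scene0.pkl","rb"));w=pickle.load(open("pics/wrist0.pkl","rb"))
def T(n,a,b): 
    p,e=tri(ray(t,*a),ray(s,*b)); print(n,p.round(3),np.round(e,4))
T("upstand end",(200,297),(300,330))
T("black corner",(127,393),(325,368))
T("box top corner",(335/1.5,228/1.5),(345/1.6,40+210/1.6))
T("box bottom corner",(375/1.5,250/1.5),(388/1.6,40+350/1.6))
T("pipette red top",(519/1.5,537/1.5),(440,143))
T("pipette blue top",(580/1.5,522/1.5),(450,127))
T("pipette yellow",(615/1.5,577/1.5),(487,128))
print(onz(w,290,250,.1), onz(w,290,250,.2))
print("box far bottom",onz(t,410,20,0))
E
```

```text
upstand end [ 0.346 -0.018  0.074] [0.0038 0.0038]
black corner [0.225 0.057 0.19 ] [0.0086 0.0086]
box top corner [ 0.577 -0.076  0.214] [0.0086 0.0086]
box bottom corner [ 0.574 -0.089  0.016] [0.0002 0.0002]
pipette red top [ 0.303 -0.263  0.287] [0.001 0.001]
pipette blue top [ 0.316 -0.315  0.287] [0.0005 0.0005]
pipette yellow [ 0.272 -0.344  0.289] [0.0006 0.0006]
[0.19431557 0.51846216 0.1       ] [0.14847812 0.5392488  0.2       ]
box far bottom [ 0.85926081 -0.37980113  0.        ]
```

```bash
python3 - <<'E'
from h import *
from rig import solver, readout
from scipy.optimize import least_squares
r0=readout.current_eef_rot(); p0=readout.current_tcp_pos()
print(R.from_rotvec(r0).as_matrix().round(3))
D=[]
for p in [(.5,-.24,.05),(.4,-.24,.1),(.6,-.24,.2),(.5,-.44,.07),(.5,-.44,.2),(.42,-.25,.3),(.35,.1,.2),(.45,-.1,.3)]:
    for tilt in (0,.3,.5):
      for psi in (0,np.pi/2,np.pi,-np.pi/2):
        for rr in (R.from_rotvec([-tilt,0,0])*R.from_euler('z',psi)*R.from_rotvec([np.pi,0,0]),):
            q=solver.solve_ik(np.array(p),rr.as_rotvec())
            if q is None: print("none",p,tilt,psi)
            else: D.append((p,rr.as_rotvec(),q))
pickle.dump(D,open("pics/ik.pkl","wb"))
Ry=lambda a:R.from_euler('y',a);Rz=lambda a:R.from_euler('z',a)
def fk(x,q):
    h,a1,L1,e,L2,d6=x[:6]
    A=Rz(q[0]); p=A.apply([a1,0,h]); A=A*Ry(q[1]); p=p+A.apply([0,0,L1]); A=A*Ry(q[2]); elbow=p
    p=p+A.apply([e,0,L2]); A=A*Rz(q[3])*Ry(q[4]); wr=p; p=p+A.apply([0,0,d6]); A=A*Rz(q[5]); return p,A,elbow,wr
f=lambda x:np.concatenate([fk(x,q)[0]-np.array(p) for p,_,q in D])
s=least_squares(f,[.3,0,.4,0,.4,.25]); print(s.x.round(4),np.abs(s.fun).max())
x=s.x
for k in range(0,len(D),17):
    p,r,q=D[k]; print(p,np.round(q,2),(fk(x,q)[1].inv()*R.from_rotvec(r)).as_rotvec().round(3))
np.save("pics/arm.npy",x); print(readout.current_time())
E
```

```text
[[-0.967  0.256 -0.001]
 [ 0.256  0.967 -0.002]
 [ 0.    -0.002 -1.   ]]
none (0.5, -0.24, 0.05) 0.3 -1.5707963267948966
none (0.5, -0.24, 0.05) 0.5 -1.5707963267948966
none (0.4, -0.24, 0.1) 0.5 -1.5707963267948966
none (0.6, -0.24, 0.2) 0.3 -1.5707963267948966
none (0.6, -0.24, 0.2) 0.5 -1.5707963267948966
none (0.5, -0.44, 0.07) 0.5 -1.5707963267948966
none (0.35, 0.1, 0.2) 0 -1.5707963267948966
none (0.45, -0.1, 0.3) 0.3 -1.5707963267948966
none (0.45, -0.1, 0.3) 0.5 -1.5707963267948966
[0.0573 0.0274 0.4812 0.087  0.4809 0.1175] 0.08595683183862467
(0.5, -0.24, 0.05) [-0.6   0.38  1.73 -0.    1.03  0.97] [-0.     0.     1.571]
(0.4, -0.24, 0.1) [-0.56  0.08  2.03 -0.33  0.9   2.77] [0.    0.    1.571]
(0.5, -0.44, 0.07) [-0.85  0.55  1.42 -0.    1.16  2.29] [ 0.    -0.     1.571]
(0.5, -0.44, 0.2) [-0.67  0.28  1.61 -0.47  0.98 -0.47] [-0.     0.     1.571]
(0.35, 0.1, 0.2) [ 0.04 -0.24  2.05  0.    1.34 -1.53] [-0.    -0.     1.571]
(0.45, -0.1, 0.3) [-0.08 -0.08  1.79 -0.5   1.42 -0.  ] [-0.     0.     1.571]
0.15
```

```bash
cat >> h.py <<'E'
Ry=lambda a:R.from_euler('y',a);Rz=lambda a:R.from_euler('z',a)
def fk(x,q):
    h,a1,L1,e,L2,d6,yo,ye,dx,dy=x
    A=Rz(q[0]); p=A.apply([a1,0,h]); sh=p;A=A*Ry(q[1]); p=p+A.apply([0,0,L1]); A=A*Ry(q[2]); elbow=p+A.apply([0,yo,0])
    p=p+A.apply([e,yo,L2]); A=A*Rz(q[3]);p=p+A.apply([0,0,0]); wr=p;A=A*Ry(q[4]);  p=p+A.apply([dx,dy,d6]); A=A*Rz(q[5]-np.pi/2*0+np.pi/2)
    return p,A,elbow,wr
E
python3 - <<'E'
from h import *
from scipy.optimize import least_squares
D=pickle.load(open("pics/ik.pkl","rb"))
f=lambda x:np.concatenate([fk(x,q)[0]-np.array(p) for p,_,q in D])
s=least_squares(f,[.3,0,.4,0,.4,.25,.08,0,0,0]); print(s.x.round(4),np.abs(s.fun).max())
np.save("pics/arm.npy",s.x)
x=s.x
for p,r,q in D[::9]: print(p,np.round(q,2),"elbow",fk(x,q)[2].round(3),"wrist",fk(x,q)[3].round(3), (fk(x,q)[1].inv()*R.from_rotvec(r)).as_rotvec().round(3))
E
```

```text
[ 0.2827 -0.      0.455   0.0941  0.4996  0.316   0.0862  2.0577 -0.
 -0.    ] 8.86135609334815e-12
(0.5, -0.24, 0.05) [-0.6   0.38  1.73 -0.    1.03  0.97] elbow [ 0.188 -0.025  0.705] wrist [ 0.5   -0.24   0.366] [-0.  0. -0.]
(0.5, -0.24, 0.05) [-0.35  0.37  1.86 -0.65  0.84 -1.49] elbow [0.182 0.026 0.708] wrist [ 0.5   -0.089  0.327] [-0. -0. -0.]
(0.4, -0.24, 0.1) [-0.43  0.09  2.08 -0.62  0.85  1.53] elbow [0.072 0.062 0.736] wrist [ 0.4   -0.089  0.377] [ 0.  0. -0.]
(0.6, -0.24, 0.2) [-0.38  0.33  1.48 -0.3   1.23 -1.86] elbow [0.17  0.025 0.713] wrist [ 0.6   -0.147  0.502] [ 0. -0. -0.]
(0.5, -0.44, 0.07) [-0.75  0.47  1.59 -0.28  0.9  -0.59] elbow [ 0.209 -0.076  0.689] wrist [ 0.5   -0.347  0.372] [ 0.  0. -0.]
(0.5, -0.44, 0.2) [-0.85  0.42  1.33 -0.    1.39  2.29] elbow [ 0.187 -0.083  0.698] wrist [ 0.5   -0.44   0.516] [ 0. -0.  0.]
(0.42, -0.25, 0.3) [-0.71 -0.03  1.65 -0.    1.52  0.86] elbow [0.047 0.073 0.738] wrist [ 0.42  -0.25   0.616] [ 0.  0. -0.]
(0.42, -0.25, 0.3) [-0.43 -0.13  1.83 -0.48  1.26 -0.33] elbow [-0.019  0.104  0.734] wrist [ 0.42  -0.099  0.577] [-0.  0.  0.]
(0.35, 0.1, 0.2) [ 0.29 -0.14  1.99 -0.29  1.38 -2.78] elbow [-0.084  0.065  0.733] wrist [0.35  0.193 0.502] [ 0. -0. -0.]
(0.45, -0.1, 0.3) [-0.21 -0.11  1.76 -0.3   1.43  1.4 ] elbow [-0.03   0.094  0.735] wrist [ 0.45  -0.007  0.602] [ 0. -0.  0.]
```

```bash
python3 - <<'E'
from h import *
t=pickle.load(open("pics/top0.pkl","rb"));s=pickle.load(open("pics/scene0.pkl","rb"))
def enh(i): 
    g=cv2.cvtColor(i,cv2.COLOR_RGB2LAB); g[:,:,0]=cv2.createCLAHE(4,(2,2)).apply(g[:,:,0]); return cv2.cvtColor(g,cv2.COLOR_LAB2RGB)
a=t["image"][148:272,305:360]; 
a=cv2.resize(a,None,fx=6,fy=6,interpolation=cv2.INTER_CUBIC); a=np.rot90(enh(a)).copy()
cv2.imwrite("pics/tw.png",a[:,:,::-1])
b=s["image"][200:262,280:385]; b=enh(cv2.resize(b,None,fx=7,fy=7,interpolation=cv2.INTER_CUBIC)); cv2.imwrite("pics/sw.png",b[:,:,::-1]); print(a.shape,b.shape)
E
```

```text
(330, 744, 3) (434, 735, 3)
```

View pics/tw.png

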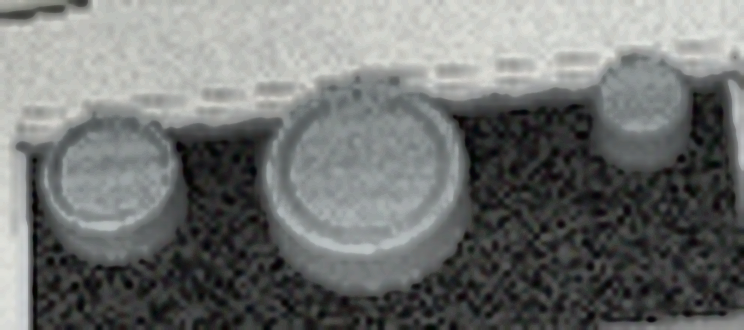

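View pics/sw.png

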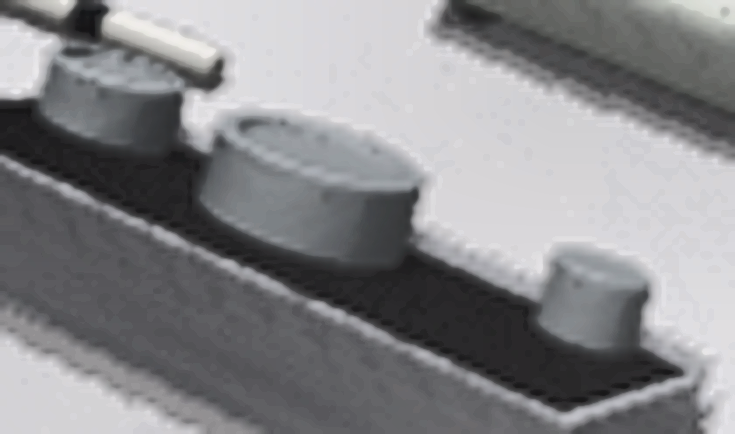

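```bash
python3 - <<'E'
from h import *
t=pickle.load(open("pics/top0.pkl","rb"));s=pickle.load(open("pics/scene0.pkl","rb"))
P={}
for n,x,y,z in [("m",113,171,.0458),("l",365,166,.0538),("s",642,92,.0432)]:
    u=305+(329-y+.5)/6-.5; v=148+(x+.5)/6-.5
    P[n]=onz(t,u,v,z); q=proj(s,P[n]); print(n,u,v,P[n].round(4),"scene crop",((q-[280,200])*7+3).round(1))
# stand yaw: axes x_s=(sin a.., ) fit: e_t (toward middle), tops at x_s offsets
# large top x=-22.0, middle -27.8, small -34.4 ; along +-78
from scipy.optimize import least_squares
M={"m":(-.02775,.078),"l":(-.0220,0),"s":(-.03437,-.078)}
def f(p):
    a=p[2]; ex=np.array([-np.sin(a),np.cos(a)]); et=np.array([np.cos(a),np.sin(a)])
    return np.concatenate([P[k][:2]-(p[:2]+ex*M[k][0]+et*M[k][1]) for k in M])
r=least_squares(f,[.5,-.22,0]); print(r.x,(r.fun*1000).round(2))
# pan ellipse & back edge of stand
for a,b,z in [((295.8,152.5),(306.4,277.5),.057)]:
    A,B=onz(t,*a,z),onz(t,*b,z); print(A,B,np.degrees(np.arctan2(A[1]-B[1],A[0]-B[0])))
g=cv2.cvtColor(t["image"],cv2.COLOR_RGB2HSV)
print(g[211,447],g[211,410],t["image"][211,447],t["image"][180,410])
print("pan centre crop est",onz(t,280+602/3.6-.4,140+255/3.6-.4,.06))
E
```

```text
m 330.9166666666667 166.41666666666666 [ 0.5739 -0.2374  0.0458] scene crop [125.8  70.8]
l 331.75 208.41666666666666 [ 0.4994 -0.2405  0.0538] scene crop [326.2 151.8]
s 344.0833333333333 254.58333333333331 [ 0.4194 -0.2637  0.0432] scene crop [609.4 266.6]
[ 0.49409136 -0.2193761   0.12432715] [-1.02 -0.16  2.6   0.72 -1.58 -0.57]
[ 0.59586011 -0.17554533  0.057     ] [ 0.37921942 -0.19933167  0.057     ] 6.265762720927573
[ 94  14 148] [ 35  10 154] [140 147 148] [ 77 127  90]
pan centre crop est [ 0.49990442 -0.43831549  0.06      ]
```

```bash
cat >> h.py <<'E'
YAW=np.radians(6.5)
ex=np.array([-np.sin(YAW),np.cos(YAW),0]); et=np.array([np.cos(YAW),np.sin(YAW),0]); ez=np.array([0,0,1.])
n=-.5*ex+.866*ez; es=.866*ex+.5*ez
HH={"l":.024,"m":.020,"s":.021}; RR={"l":.030,"m":.021,"s":.014}; DD={"l":.004,"m":.0065,"s":.008}
def rots(phi,flip=False):
    out=[]
    for zt,up in ((-n,es),(-ez,ex)):
        y=np.cos(phi)*et+np.sin(phi)*up
        if flip: y=-y
        x=np.cross(y,zt); out.append(R.from_matrix(np.stack([x,y,zt],1)))
    return out
E
cat > loc.py <<'E'
from h import *
t=pickle.load(open("pics/top0.pkl","rb"));s=pickle.load(open("pics/scene0.pkl","rb"))
top={"m":(113,171),"l":(365,166),"s":(642,92)}; sc={"m":(117,69),"l":(319,151),"s":(599,268)}
zz={"m":.0458,"l":.0538,"s":.0432}
TOPC={}
for k in top:
    x,y=top[k]; u=305+(329-y+.5)/6-.5; v=148+(x+.5)/6-.5
    a=ray(t,u,v); b=ray(s,280+(sc[k][0]+.5)/7-.5,200+(sc[k][1]+.5)/7-.5)
    p,e=tri(a,b); q=[o+d*(zz[k]-o[2])/d[2] for o,d in (a,b)]
    TOPC[k]=(q[0]+q[1])/2
    if __name__=="__main__": print(k,p.round(4),np.round(e,4),q[0].round(4),q[1].round(4))
E
python3 loc.py; python3 - <<'E'
from loc import *
from rig import solver
x=np.load("pics/arm.npy")
pip=[np.array(v) for v in ((.303,-.263,.287),(.316,-.315,.287),(.272,-.344,.289))]
for deg in (30,-150):
  Rt,Rv=rots(np.radians(deg))
  for k in "lms":
    B=TOPC[k]-n*HH[k]
    for nm,p,r in (("grasp",B+n*DD[k],Rt),("pre",B+n*(DD[k]+.07),Rt),("place",np.array([.5,-.439,.06+DD[k]+(0 if k=='l' else .021 if k=='m' else .038)]),Rv)):
        q=solver.solve_ik(p,r.as_rotvec())
        if q is None: print(deg,k,nm,p.round(3),None);continue
        _,A,el,wr=fk(x,q); A3=R.from_euler('z',q[0])*R.from_euler('y',q[1]+q[2]); st=el+A3.apply([x[3],0,0])
        L=[st+(wr-st)*f for f in np.linspace(0,1,30)]+[wr+(p-wr)*f for f in np.linspace(0,.8,20)]
        print(deg,k,nm,p.round(3),np.round(q,2),"wr",wr.round(2),"minclear",min(np.linalg.norm(l-g) for l in L for g in pip).round(3))
E
```

```text
m [ 0.5748 -0.2365  0.0464] [0.0013 0.0013] [ 0.5739 -0.2374  0.0458] [ 0.5764 -0.2363  0.0458]
l [ 0.5002 -0.2398  0.054 ] [0.001 0.001] [ 0.4994 -0.2405  0.0538] [ 0.5011 -0.2394  0.0538]
s [ 0.4204 -0.2629  0.0426] [0.0014 0.0014] [ 0.4194 -0.2637  0.0432] [ 0.4211 -0.2615  0.0432]
30 l grasp [ 0.499 -0.23   0.036] [-0.78  0.62  1.5   0.32  1.45 -1.52] wr [ 0.52 -0.39  0.31] minclear 0.151
30 l pre [ 0.503 -0.265  0.097] [-0.81  0.58  1.42  0.31  1.57 -1.51] wr [ 0.52 -0.42  0.37] minclear 0.183
30 l place [ 0.5   -0.439  0.064] [-0.85  0.56  1.43 -0.    1.15 -1.49] wr [ 0.5  -0.44  0.38] minclear 0.181
30 m grasp [ 0.574 -0.23   0.034] [-0.7   0.73  1.32  0.35  1.49 -1.44] wr [ 0.59 -0.39  0.31] minclear 0.182
30 m pre [ 0.578 -0.265  0.095] [-0.73  0.69  1.24  0.34  1.62 -1.43] wr [ 0.6  -0.42  0.37] minclear 0.206
30 m place [ 0.5   -0.439  0.088] [-0.85  0.53  1.42 -0.    1.19 -1.49] wr [ 0.5  -0.44  0.4 ] minclear 0.196
30 s grasp [ 0.419 -0.256  0.032] [-0.9   0.56  1.63  0.27  1.42 -1.64] wr [ 0.44 -0.41  0.31] minclear 0.108
30 s pre [ 0.423 -0.291  0.093] [-0.93  0.51  1.
[... 469 characters left out ...]
 0.5  -0.44  0.38] minclear 0.181
-150 m grasp [ 0.574 -0.23   0.034] [-0.7   0.73  1.32  0.35  1.49  1.7 ] wr [ 0.59 -0.39  0.31] minclear 0.182
-150 m pre [ 0.578 -0.265  0.095] [-0.73  0.69  1.24  0.34  1.62  1.72] wr [ 0.6  -0.42  0.37] minclear 0.206
-150 m place [ 0.5   -0.439  0.088] [-0.85  0.53  1.42  0.    1.19  1.65] wr [ 0.5  -0.44  0.4 ] minclear 0.196
-150 s grasp [ 0.419 -0.256  0.032] [-0.9   0.56  1.63  0.27  1.42  1.5 ] wr [ 0.44 -0.41  0.31] minclear 0.108
-150 s pre [ 0.423 -0.291  0.093] [-0.93  0.51  1.54  0.25  1.56  1.51] wr [ 0.44 -0.45  0.37] minclear 0.14
-150 s place [ 0.5   -0.439  0.106] [-0.85  0.51  1.41  0.    1.22  1.65] wr [ 0.5  -0.44  0.42] minclear 0.208
```

```bash
python3 - <<'E'
from loc import *
from rig import manip,hand,readout,solver,capture
a=ray(t,280+602.5/3.6-.4,140+255/3.6-.4); b=ray(s,240+556.5/3.8-.4,150+100/3.8-.4)
print(tri(a,b),onz(t,280+602.5/3.6-.4,140+255/3.6-.4,.06),onz(s,240+556.5/3.8-.4,150+100/3.8-.4,.06))
T=readout.current_time
manip.move_straight(np.array([.147,.50,.36]),vel=.25); print(T())
Rt,Rv=rots(np.radians(30))
manip.move_ptp(np.array([.40,-.12,.40]),Rv.as_rotvec()); print(T(),readout.current_joints().round(2))
k="l"; B=TOPC[k]-n*HH[k]
manip.move_ptp(B+n*(DD[k]+.09),Rt.as_rotvec()); print(T(),readout.current_tcp_pos(),B+n*(DD[k]+.09))
for nn in ("wrist","scene","top"):
    c=capture(nn); pickle.dump(c,open(f"pics/{nn}1.pkl","wb")); cv2.imwrite(f"pics/{nn}1.png",c["image"][:,:,::-1])
print(T(),readout.current_ft_force())
E
```

```text
(array([ 0.50040308, -0.43842385,  0.05899426]), [np.float64(0.0005685675665070165), np.float64(0.0005685675665070044)]) [ 0.49990949 -0.4385527   0.06      ] [ 0.49997682 -0.43672136  0.06      ]
0.8583
3.2417 [-0.5  -0.22  1.63  0.    1.74 -1.14]
4.55 [ 0.50524264 -0.27465315  0.11594869] [ 0.50424213 -0.27474169  0.11442   ]
4.7 [-0.19577783 -0.83896431  0.56092778]
```

View pics/wrist1.png

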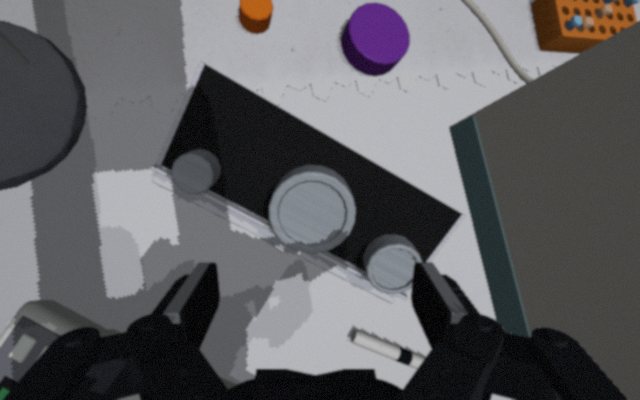

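View pics/scene1.png

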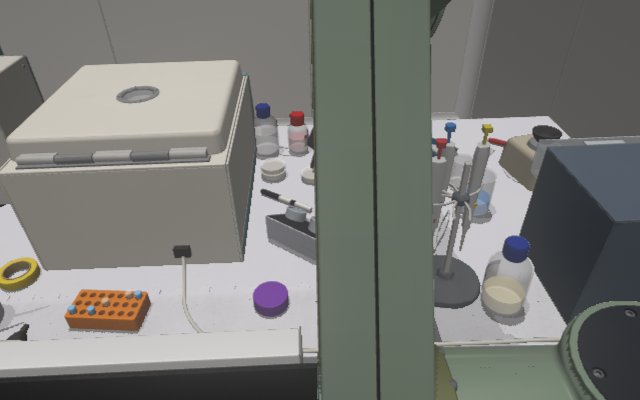

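```bash
python3 - <<'E'
from loc import *
from rig import readout
print(readout.current_time(),readout.current_tcp_pos(),readout.current_joint_velocities().round(3))
w=pickle.load(open("pics/wrist1.pkl","rb"))
for k in "lms": print(k,proj(w,TOPC[k]).round(1),proj(w,TOPC[k]-n*HH[k]).round(1))
print("tcp",proj(w,readout.current_tcp_pos()))
E
```

```text
4.7 [ 0.505374   -0.27469111  0.1166347 ] [-0.002  0.003  0.005 -0.001 -0.001 -0.   ]
l [314.9 214. ] [314.8 202.8]
m [397.1 269.4] [391.2 256.6]
s [194.8 175.2] [204.7 168.2]
tcp [318.13112635 266.10302102]
```

```bash
python3 - <<'E'
from loc import *
from rig import readout,manip
for i in range(3):
    print(readout.current_time(),readout.current_tcp_pos().round(4),fk(np.load("pics/arm.npy"),readout.current_joints())[0].round(4),readout.current_ft_force().round(2)); manip.pause(.1)
w=pickle.load(open("pics/wrist1.pkl","rb"))
crop(w["image"],150,120,450,320,2.6,"pics/w1c.png")
print(ray(w,0,0)[0])
E
```

```text
4.7 [ 0.5054 -0.2747  0.1166] [ 0.5054 -0.2747  0.1166] [-0.2  -0.84  0.56]
4.8 [ 0.505  -0.2747  0.1161] [ 0.505  -0.2747  0.1161] [ 0.82 -0.24 -0.01]
4.9 [ 0.5047 -0.2746  0.1155] [ 0.5047 -0.2746  0.1155] [ 0.54 -0.56 -0.1 ]
[ 0.46598482 -0.29150973  0.27297566]
```

View pics/w1c.png

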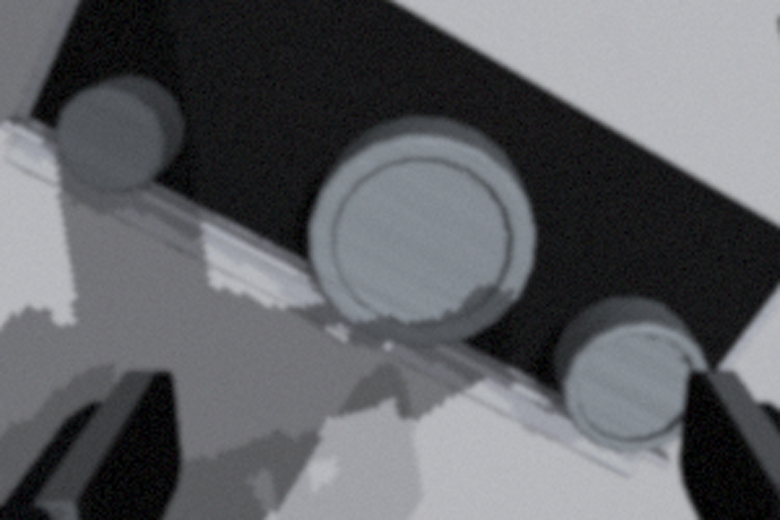

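```bash
python3 - <<'E'
from loc import *
w=pickle.load(open("pics/wrist1.pkl","rb"))
for k,uv in {"l":(312.3,211.9),"m":(394.6,267.3),"s":(192.7,172.3)}.items():
    p=onz(w,*uv,zz[k]); d=p-TOPC[k]; print(k,p.round(4),(d*1000).round(2),"along jaw/perp", [round(1000*float(d@v),2) for v in (np.cos(.5236)*et+np.sin(.5236)*ex, -np.sin(.5236)*et+np.cos(.5236)*ex)])
E
```

```text
l [ 0.498  -0.2398  0.0538] [-2.25  0.16  0.  ] along jaw/perp [-1.71, 1.47]
m [ 0.5727 -0.2366  0.0458] [-2.47  0.22  0.  ] along jaw/perp [-1.86, 1.65]
s [ 0.418  -0.2618  0.0432] [-2.2  0.8 -0. ] along jaw/perp [-1.29, 1.95]
```

```bash
cat >> loc.py <<'E'
_w={"l":[-2.25,.16,0],"m":[-2.47,.22,0],"s":[-2.2,.8,0]}
for k in _w: TOPC[k]=TOPC[k]+np.array(_w[k])/3000
PAN=np.array([.5000,-.4380,.060])
PHI=np.radians(30)
E
cat > pick.py <<'E'
from loc import *
from rig import manip,hand,readout,solver,capture
T=readout.current_time
Rt,Rv=rots(PHI)
def snap(tag,*names):
    for nn in names:
        c=capture(nn); pickle.dump(c,open(f"pics/{nn}{tag}.pkl","wb")); cv2.imwrite(f"pics/{nn}{tag}.png",c["image"][:,:,::-1])
def favg(m=6):
    f=[]
    for _ in range(m): f.append(readout.current_ft_force()); manip.pause(.03)
    return np.mean(f,0)
E
python3 - <<'E'
from pick import *
k="l"; B=TOPC[k]-n*HH[k]; g=B+n*DD[k]
print("thr",manip.move_straight(g,Rt.as_rotvec(),vel=.08,threshold=8),T())
manip.pause(.25); print(readout.current_tcp_pos()-g, readout.current_ft_force().round(2))
snap("2","wrist")
hand.grab(60); print(T(),readout.current_width(),readout.current_tcp_pos()-g,favg().round(2))
snap("3","wrist")
E
```

```text
thr False 6.275
[ 0.00019408 -0.00036896  0.00032944] [ 0.36  0.85 -0.86]
6.9583 0.6555602964500438 [ 0.00025433 -0.0010792   0.00045372] [-1.08 -4.07  3.22]
```

```bash
python3 -c "
import cv2,numpy as np
a=[cv2.imread(f'pics/wrist{i}.png')[150:400,100:540] for i in (2,3)]
cv2.imwrite('pics/w23.png',cv2.resize(np.vstack(a),None,fx=1.2,fy=1.2))"
```

```text
(no output)
```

View pics/w23.png

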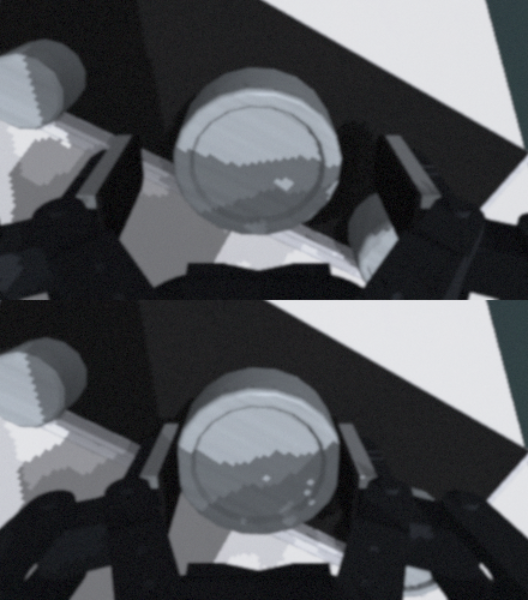

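```bash
python3 - <<'E'
from pick import *
k="l"; B=TOPC[k]-n*HH[k]
manip.move_straight(B+n*(DD[k]+.08),Rt.as_rotvec(),vel=.1); print(T(),favg().round(2))
pl=PAN+[0,0,DD[k]]
manip.move_ptp(pl+[0,0,.06],Rv.as_rotvec()); print(T()); manip.pause(.3); print(favg().round(2),readout.current_width(),readout.current_tcp_pos()-pl)
snap("4","wrist","top","scene")
E
python3 -c "
import cv2,numpy as np
a=cv2.imread('pics/wrist4.png')[100:400,80:560]; b=cv2.imread('pics/top4.png')[120:300,280:520];c=cv2.imread('pics/scene4.png')[130:280,240:440]
b=cv2.resize(b,(400,300));c=cv2.resize(c,(400,300))
cv2.imwrite('pics/m4.png',np.vstack([np.pad(a,((0,0),(0,320),(0,0))),np.hstack([b,c])]))"
```

```text
8.1583 [-0.06  0.09 -5.13]
9.0417
[-0.03 -0.22 -4.91] 0.650597366024238 [5.10482372e-05 2.33155787e-04 5.97848474e-02]
```

View pics/m4.png

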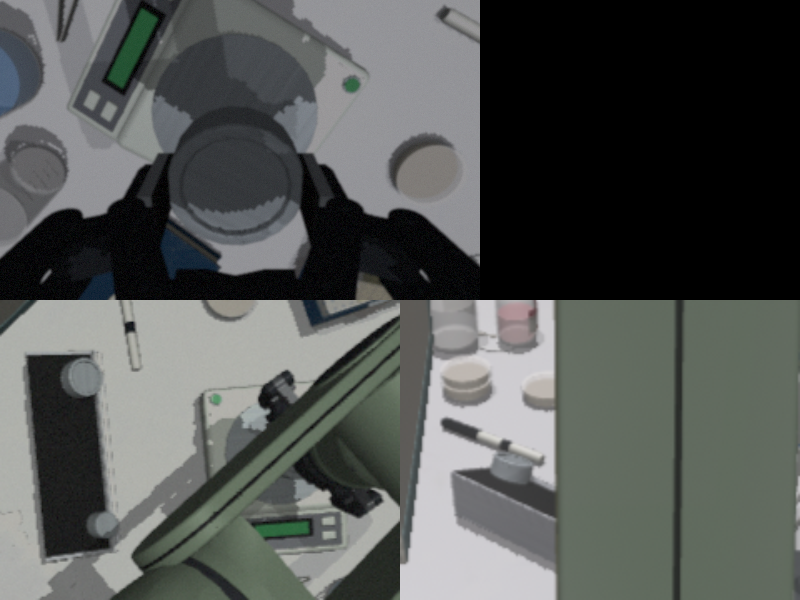

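```bash
python3 - <<'E'
from pick import *
k="l"; pl=PAN+[0,0,DD[k]]
manip.move_straight(pl+[0,0,.008],Rv.as_rotvec(),vel=.08); manip.pause(.2)
print("thr",manip.move_straight(pl-[0,0,.004],Rv.as_rotvec(),vel=.015,threshold=4),T())
print(readout.current_tcp_pos()-pl,readout.current_ft_force().round(2)); manip.pause(.1)
print(readout.current_tcp_pos()-pl,favg(4).round(2))
E
```

```text
thr True 11.2917
[-2.83805919e-05  7.03941909e-05 -1.05749449e-03] [1.66 0.8  3.38]
[-9.10394583e-05  9.09561021e-05 -1.28412016e-03] [ 1.76 -1.34  4.76]
```

```bash
python3 - <<'E'
from pick import *
hand.open_jaws(); print(T(),favg(3).round(2))
p=readout.current_tcp_pos()
manip.move_straight(p+[0,0,.05],Rv.as_rotvec(),vel=.15)
k="m"; B=TOPC[k]-n*HH[k]
manip.move_straight(PAN+[0,.02,.13],Rv.as_rotvec(),vel=.2); print(T())
snap("5","wrist")
manip.move_ptp(B+n*(DD[k]+.08),Rt.as_rotvec()); manip.pause(.1)
snap("6","wrist","top"); print(T())
E
python3 -c "
import cv2,numpy as np
a=cv2.imread('pics/wrist5.png')[50:400,120:520]; b=cv2.imread('pics/wrist6.png')[50:400,120:520];c=cv2.imread('pics/top6.png')[120:300,280:520]
cv2.imwrite('pics/m5.png',np.vstack([np.hstack([a,b]),np.pad(cv2.resize(c,(330,248)),((0,0),(0,470),(0,0)))]))"
```

```text
11.9333 [ 0.57 -0.22 -0.05]
13.075
14.0833
```

View pics/m5.png

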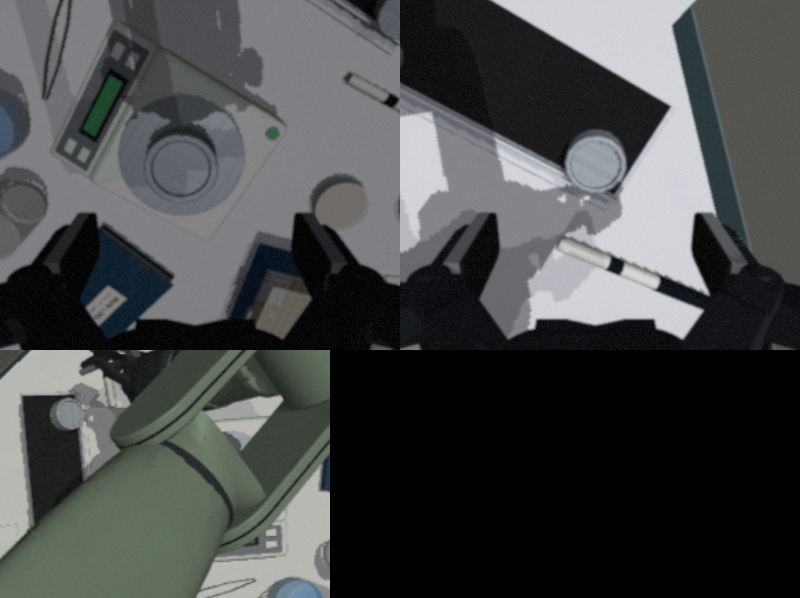

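```bash
cat >> pick.py <<'E'
def grasp(k,tag):
    B=TOPC[k]-n*HH[k]; g=B+n*DD[k]
    print("thr",manip.move_straight(g,Rt.as_rotvec(),vel=.1,threshold=8),T())
    manip.pause(.25); e0=readout.current_tcp_pos()-g
    hand.grab(60); e1=readout.current_tcp_pos()-g
    print("err mm",(e0*1e3).round(2),(e1*1e3).round(2),"width",readout.current_width(),T())
    snap(tag,"wrist")
    manip.move_straight(B+n*(DD[k]+.08),Rt.as_rotvec(),vel=.15)
    manip.pause(.15); print("held",favg().round(2),T())
E
python3 - <<'E'
from pick import *
k="m"; grasp(k,"7")
pl=np.array([PAN[0],PAN[1],.080+DD[k]])
manip.move_ptp(pl+[0,0,.04],Rv.as_rotvec()); manip.pause(.25); print(T(),readout.current_tcp_pos()-pl)
snap("8","wrist")
E
python3 -c "
import cv2,numpy as np
a=cv2.imread('pics/wrist7.png')[50:400,120:520]; b=cv2.imread('pics/wrist8.png')[50:400,120:520]
cv2.imwrite('pics/m7.png',np.hstack([a,b]))"
```

```text
thr False 15.0333
err mm [ 0.4  -0.61  0.63] [ 0.38 -0.63  0.35] width 0.4415798047641212 15.7917
held [ 0.23  0.14 -2.01] 16.875
17.875 [0.00041829 0.00107338 0.0388116 ]
```

View pics/m7.png

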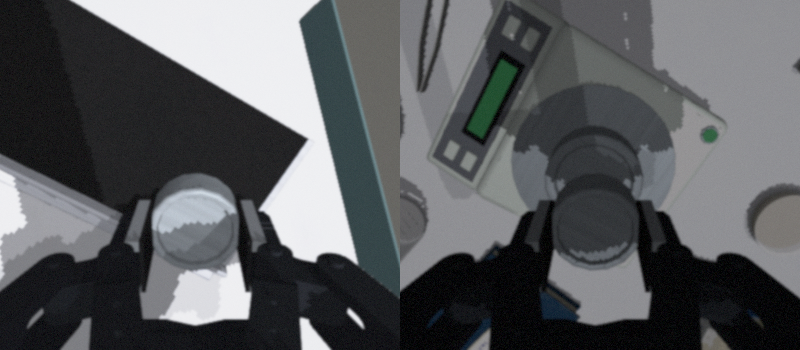

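```bash
python3 - <<'E'
from pick import *
def enh(i): return np.clip(255*(i/255.)**.45,0,255).astype(np.uint8)
w4=pickle.load(open("pics/wrist4.pkl","rb"));w8=pickle.load(open("pics/wrist8.pkl","rb"))
a=enh(w4["image"])[180:360,220:420];b=enh(w8["image"])[150:330,220:420]
cv2.imwrite("pics/m8.png",cv2.resize(np.hstack([a,b])[:,:,::-1],None,fx=2,fy=2,interpolation=cv2.INTER_CUBIC))
def circ(c,ctr,r):
    P=[proj(c,ctr+np.array([r*np.cos(a),r*np.sin(a),0])) for a in np.linspace(0,2*np.pi,40)]; P=np.array(P); return P.min(0).round(1),P.max(0).round(1)
def inhand(c,tcp,z): return tcp+[0,0,z]
print("w4 large top, held",circ(w4,PAN+[0,0,DD['l']+.06-.0002]+[0,0,.024-DD['l']],.030))
print("w8 middle top held",circ(w8,np.array([.5004,-.4369,.1188+.0065+.0135]),.021), "large dish", circ(w8,np.array([.5,-.438,.083]),.030))
E
```

```text
w4 large top, held (array([245.8, 224.3]), array([388.9, 348.9]))
w8 middle top held (array([269.7, 237.9]), array([365.6, 322.1])) large dish (array([264.9, 184.1]), array([365.4, 276.8]))
```

View pics/m8.png

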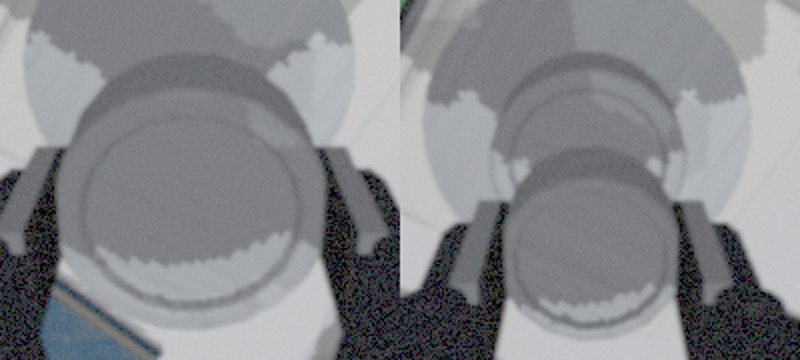

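```bash
python3 - <<'E'
from pick import *
k="m"; pl=np.array([PAN[0],PAN[1],.080+DD[k]])
manip.move_straight(pl+[0,0,.010],Rv.as_rotvec(),vel=.08); manip.pause(.3); print(favg().round(2),readout.current_tcp_pos()-pl)
print("thr",manip.move_straight(pl-[0,0,.003],Rv.as_rotvec(),vel=.012,threshold=3),T())
print(((readout.current_tcp_pos()-pl)*1e3).round(2),readout.current_ft_force().round(2)); manip.pause(.1)
print(((readout.current_tcp_pos()-pl)*1e3).round(2),favg(4).round(2))
E
```

```text
[ 0.05  0.16 -1.49] [ 8.12755043e-05 -9.75796425e-05  1.02619695e-02]
thr True 19.7917
[-0.14  0.13 -0.97] [0.55 0.26 2.9 ]
[-0.11  0.15 -1.07] [ 0.58 -1.04  4.79]
```

```bash
python3 - <<'E'
from pick import *
hand.open_jaws(); print(T())
p=readout.current_tcp_pos()
manip.move_straight(p+[0,0,.05],Rv.as_rotvec(),vel=.15)
snap("9","wrist")
manip.move_straight(np.array([.47,-.40,.17]),Rv.as_rotvec(),vel=.25)
k="s"; B=TOPC[k]-n*HH[k]
manip.move_ptp(B+n*(DD[k]+.08),Rt.as_rotvec()); manip.pause(.1)
snap("10","wrist"); print(T(),((readout.current_tcp_pos()-B-n*(DD[k]+.08))*1e3).round(2))
E
python3 -c "
import cv2,numpy as np
f=lambda i:np.clip(255*(i/255.)**.6,0,255).astype(np.uint8)
a=cv2.imread('pics/wrist9.png')[50:400,120:520]; b=cv2.imread('pics/wrist10.png')[50:400,120:520]
cv2.imwrite('pics/m9.png',f(np.hstack([a,b])))"
```

```text
20.5583
22.2 [ 1.47 -1.36  1.45]
```

View pics/m9.png

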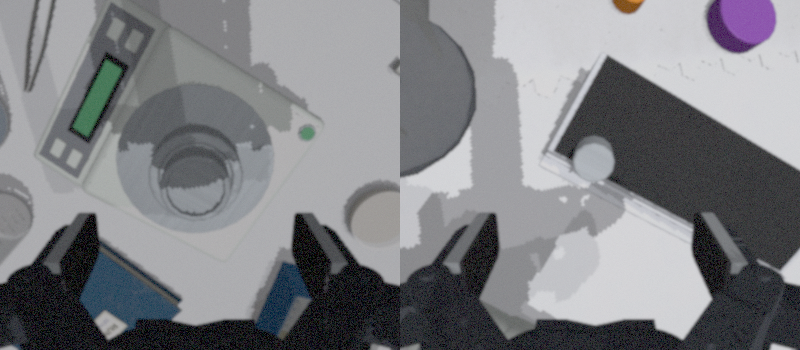

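```bash
python3 - <<'E'
from pick import *
k="s"; grasp(k,"11")
pl=np.array([PAN[0],PAN[1],.0966+DD[k]])
manip.move_ptp(pl+[0,0,.04],Rv.as_rotvec()); manip.pause(.5); print(T(),((readout.current_tcp_pos()-pl)*1e3).round(2))
snap("12","wrist")
E
python3 -c "
import cv2,numpy as np
f=lambda i:np.clip(255*(i/255.)**.6,0,255).astype(np.uint8)
a=cv2.imread('pics/wrist11.png')[50:400,120:520]; b=cv2.imread('pics/wrist12.png')[50:400,120:520]
cv2.imwrite('pics/m11.png',f(np.hstack([a,b])))"
```

```text
thr False 23.15
err mm [ 0.33 -0.63  0.46] [ 0.26 -0.43  0.13] width 0.28467162907506866 23.9917
held [ 0.05  0.1  -1.3 ] 25.075
26.2583 [-0.24  0.06 39.74]
```

View pics/m11.png

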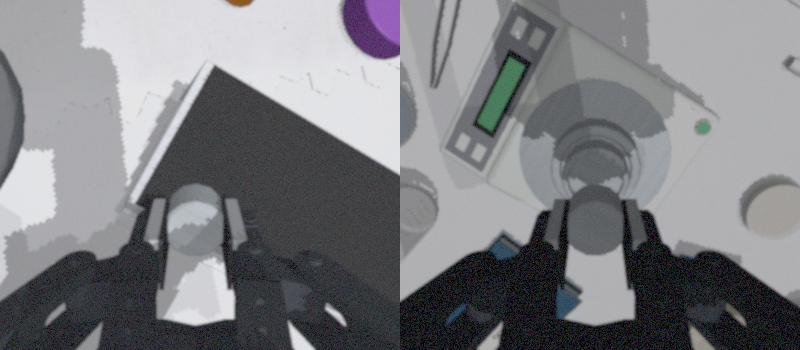

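```bash
python3 - <<'E'
from pick import *
k="s"; pl=np.array([PAN[0],PAN[1],.0966+DD[k]])
manip.move_straight(pl+[0,0,.010],Rv.as_rotvec(),vel=.08); manip.pause(.3); print(favg().round(2))
print("thr",manip.move_straight(pl-[0,0,.003],Rv.as_rotvec(),vel=.012,threshold=3),T())
print(((readout.current_tcp_pos()-pl)*1e3).round(2),readout.current_ft_force().round(2)); manip.pause(.1)
print(((readout.current_tcp_pos()-pl)*1e3).round(2),favg(4).round(2))
snap("13","wrist")
E
```

```text
[ 0.02  0.04 -0.97]
thr True 28.1833
[-0.09  0.1  -0.92] [-0.18  0.39  3.93]
[-0.11  0.11 -1.01] [ 0.36 -0.46  5.28]
```

```bash
python3 - <<'E'
from pick import *
hand.open_jaws(); print(T())
p=readout.current_tcp_pos()
manip.move_straight(p+[0,0,.07],Rv.as_rotvec(),vel=.15); manip.pause(.1)
snap("14","wrist")
manip.move_ptp(np.array([.42,-.05,.38]),Rv.as_rotvec()); print(T(),favg(3).round(2))
snap("15","top","scene"); print(T())
E
python3 -c "
import cv2,numpy as np
f=lambda i:np.clip(255*(i/255.)**.6,0,255).astype(np.uint8)
a=cv2.imread('pics/wrist14.png')[80:330,180:450]; b=cv2.imread('pics/top15.png')[150:290,280:500];c=cv2.imread('pics/scene15.png')[130:270,240:460]
cv2.imwrite('pics/m14.png',np.hstack([f(cv2.resize(a,(300,280))),cv2.resize(c,(480,300))[:280]]));cv2.imwrite('pics/m15.png',cv2.resize(b,None,fx=3.5,fy=3.5))"
```

```text
29.0917
31.5 [-0.49 -0.54 -0.19]
31.7
```

View pics/m14.png

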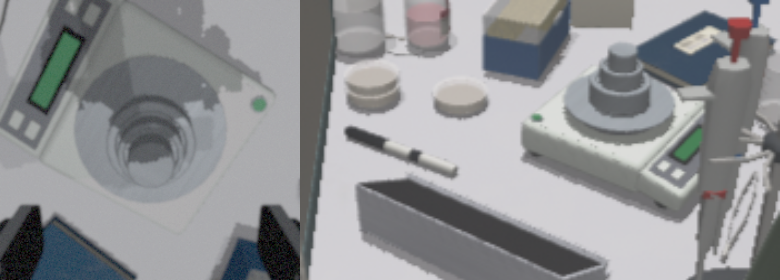

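View pics/m15.png

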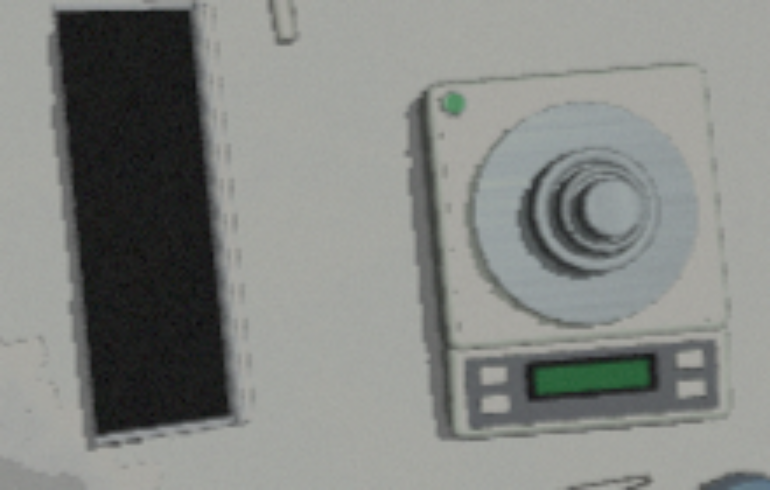

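View pics/scene15.png

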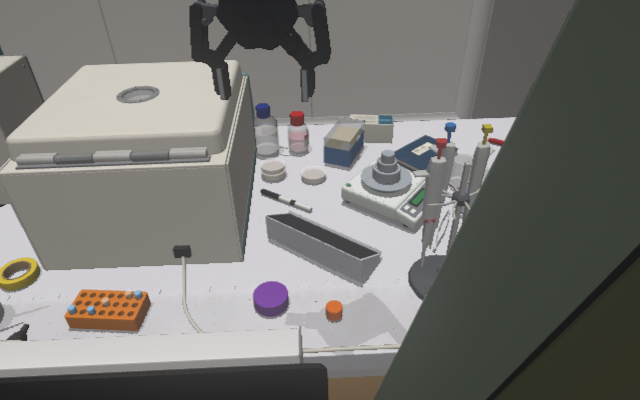

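```bash
python3 - <<'E'
from rig import order,readout
order.close_job(); print(readout.current_time())
E
```

```text
the job is handed in; nothing more can be done
the job is handed in; nothing more can be done
```

The three check weights are piled on the middle of the pan, largest first, and I handed the job in shortly after 31.7 s on the robot's clock; no verdict came back. I gripped each one tilted 30° to match the stand, turned it upright and lowered it until the force changed. The purple and orange lookalikes were not used.

- **Right weights:** the force readings while holding them were about 4.9, 2.0 and 1.3 N, against an expected 4.9, 2.0 and 1.0 N. The smallest one's reading is within sensor noise, and it read 0.97 N just before lowering.
- **Set down gently:** the middle and small weights each touched at the height of the dish floor, not the rim. Loading at release was about 10 N for the large weight. By my estimate it stayed under about 15 N throughout, against the 37 N overload limit.
- **Final pictures:** the wrist, top and scene views show a concentric, upright pile, centred on the pan to about 1 mm. The stand is empty, and the marker, petri dish and other objects I could see are where they were. In the scene view the arm hid the right-hand side of the bench.
- **Disagreements:** the three cameras differed by up to about 3 mm on where the weights stood, so I averaged them. In the wrist camera the held weights also looked about 5–8 % smaller than predicted. The contact heights did not bear this out, so I put it down to calibration.

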